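# Lay the heavy-headed meat mallet in its rest

### The job

Pick up the larger of the two meat mallets at its balance point, close behind the heavy head, and carry it level to the white mallet rest. Set it down there without dropping it, head in the pocket and handle between the two cheeks, lying flat, and let go. Leave the smaller mallet where it lies.

Things in the scene. Friction and masses are not known exactly. Their poses are not given: they have to be found in the camera images.
- mallet: Larger meat mallet lying flat: 320 mm long, 0.65 kg, toothed steel head 40 long x 70 wide x 44 high, black handle 20 wide x 26 high (9 to 35 mm above the underside), butt block 14 x 30 x 44. Origin: at underside level below the balance point, which is on the handle 60 mm from the head's middle (40 mm behind its rear face) and 240 mm from the butt end. x: along handle, head to butt; z up.
- mallet_head (a point): Middle of the larger mallet's head, 60 mm from the balance point along the mallet's -x, 22 mm above its underside. If the handle is gripped much farther back than the balance point, the head sinks.
- rest: White fixed rest, plate 6 thick x 340 long x 80 wide. Head pocket (98 wide inside, 18 high rim on end and sides) centred 60 mm along -x, open to +x. Two cheeks 30 long x 12 x 40 high, 44 mm clear gap, 140 mm along +x, take the handle. Heights from table. Origin: at table level under the place of the laid mallet's balance point; z up. Laid well, mallet origin is 6 mm above it, x the same way.
- small_mallet: The smaller mallet, same shape, 198 mm long in all, to be left alone. Head 25 x 43 x 27 mm. Origin at its underside below its balance point, 37 mm from the middle of its head; x from head to butt.

How it is judged:
On the way, in this order (a step that is already met when the one before it is completed fails the run):
1. the larger mallet is lifted more than 80 mm off the table and is level within 10 degrees for 0.3 s, held within 30 mm of its balance point (height (world z) of mallet above 0.08 m and horizontal distance between the grasp point and mallet below 0.03 m and angle between mallet's own x axis and vertical between 1.3958 and 1.7458 rad), for 0.3 s.
2. the mallet is down in the rest (no more than 14 mm above the plate) while the fingers still hold it (x of mallet in the frame of rest between -0.022 and 0.022 m and y of mallet in the frame of rest between -0.017 and 0.017 m and z of mallet in the frame of rest between 0 and 0.02 m and x of mallet_head in the frame of rest between -0.085 and -0.035 m and angle between the x axis of mallet and the x axis of rest, either way round below 0.175 rad and contact force between the fingers and mallet above 0.5 N), for 0.05 s.
At the end, for the whole second after the job is handed in: The larger mallet lies still and flat (4 degrees, 6 mm) in the rest, head in the pocket, handle between the cheeks: balance point within 22 mm along and 17 mm across of its place, direction within 10 degrees. The smaller mallet is within 30 mm of its start (x of mallet in the frame of rest between -0.022 and 0.022 m and y of mallet in the frame of rest between -0.017 and 0.017 m and z of mallet in the frame of rest between 0 and 0.012 m and x of mallet_head in the frame of rest between -0.085 and -0.035 m and angle between the x axis of mallet and the x axis of rest, either way round below 0.175 rad and angle between mallet's own x axis and vertical between 1.5008 and 1.6408 rad and linear speed of mallet below 0.02 m/s and angular speed of mallet below 0.2 rad/s and distance of small_mallet from where it was at the start of the episode below 0.03 m); the robot touches nothing.
It fails at once if the larger mallet tips more than 20 degrees from level (not (angle between mallet's own x axis and vertical between 1.2218 and 1.9198 rad)).
It fails at once if the smaller mallet is moved more than 30 mm (distance of small_mallet from where it was at the start of the episode above 0.03 m).
It also fails if it takes over 43 s, if anything falls off the work surface, if the arm or the gripper's body presses on something with over 40 N, if the wrist force passes 120 N, or if a joint passes its speed limit or range.

### The arm

A 6-joint arm with a two-finger parallel gripper is mounted at the origin on the work surface. World frame = base frame: x ahead of the robot, y to its left, z up, the work surface at z = 0. Lengths are in m, angles in rad, forces in N, time in s.
With the tool pointing down it reaches from about 0.425 to 1.125 m from the base axis. Payload 14.9 kg.
Tool frame: the origin (TCP) lies midway between the tips of the shut fingers; the grasp point (between the pads) lies 19 mm behind it; z points along the fingers, y is the direction in which the jaws open and shut (so a half turn about z gives the same grasp; the last joint's range is limited). The gripper opens to 91 mm and grips with 3 to 60 N. Pads are 32 mm wide; open, the fingers measure 118 mm over their backs; the gripper's body (76 mm by 178 mm) begins 60 mm behind the grasp point.
Start: joints at [1.171, 0.379, 1.734, -0, 1.028, -0.033], TCP at [0.251, 0.653, 0.214] pointing down, gripper open.
Joint ranges: [-2.77, 2.77], [-0.74, 2.19], [0, 2.66], [-1.06, 4.2], [0.31, 2.87], [-3.08, 3.08]. Speed limits (rad/s): [1.89, 1.89, 2.39, 3.14, 3.14, 3.14].

### API

Orientations are given as [roll, pitch, yaw] about the fixed x, y, z axes, in that order (R = Rz(yaw) Ry(pitch) Rx(roll)).
In Python, from workcell import arm gives the robot as it stands. The module is installed in compiled form; this text tells all that it offers.
- The arm moves only by the tool apply_moves, never from a script. Its argument "increments" is a list of rows, each a list of 7 numbers: the turn, a rotation vector about the tool's x, y, z in rad, then the shift along the tool's x, y, z in cm, then the finger opening in cm, from 0 to 9.12. A call has exactly 10 rows; each row shifts and turns the commanded pose from where the row before left it, along the tool's axes as they then stand; what a row does not reach is not made up. A row lasts 1/12 s, in which the tool goes at most 41.7 mm and 7.16 degrees, less where a joint would pass 70% of its speed; a pose out of reach is approached as far as the arm can. A call is refused whole if a number of a shift passes 4.17 or a number of a turn 0.125, either way. A call with a gripper value outside its range is refused whole. The fingers move at their own pace and stop on an object; the grip force is fixed at half the most. Time passes only in rows, so rows that do not move let the fingers close, or fill a call up. It gives the time, the measured TCP pose, the force and the opening at its end, in the units of the state.
- arm.get_state(): the state, without advancing time (a new reading comes with each control period).
- arm.get_image(name): name is "side" or "top"; returns (picture, depth): 480x640x3 uint8, red, green, blue; 480x640 float32, m along the optical axis (not along the pixel's ray), 0 where there is no reading.
- arm.get_calibration(name): a dict with "vertical_fov" (degrees; the focal length in pixels is half the picture's height over the tangent of half this angle, whatever the lens; pixels are square), "cx", "cy" (the principal point, pixels), "xyz" and "attitude" of the camera in the world. Camera axes: x right, y up, looking along -z (the intrinsics and any distortion apply to the point x, -y, -z); pixel columns grow to the right and rows downward; lengths in m; the calibration is good to about 2 mm. A picture is of the moment at which its call begins. get_calibration takes no time and is no camera call.
- arm.hand_in(): hands the job in, once; it reports no verdict.
The state is a dict: "t": time; "joint_positions": joint angles; "joint_velocities": joint speeds; "joint_efforts": joint torques, N m; "tcp_pos": TCP position; "eef_rot": TCP orientation; "ft_force": force on the tool from outside, world axes, zero at the start; "torque": the same for the moment, N m; "gripper_width": finger opening in m.
Only numpy, scipy, OpenCV 4.12 (cv2) and the standard library are available. Lean on these libraries where they do the work, as an engineer would, in place of code of your own. Each camera call takes 0.05 s, during which the arm holds its last target. There are 200 camera calls.

## Working session

There is one attempt and no reset: what is moved stays moved. The work goes in short steps, Python scripts to look and compute and a tool call to move; the robot and the scene stay as the last step left them, time stands still between calls to the robot, and variables do not carry over. Pictures are saved under pics/ and viewed, about 8 in all and at most 12, crops included, and the job is handed in when it is done.

Besides the shell and the picture viewer there is one more tool, called after ">>>" in YAML: its name, and indented under it one key for each argument. apply_moves: Moves the arm, as the interface text tells. Its arguments: {"type":"object","properties":{"increments":{"type":"array","items":{"type":"array","items":{"type":"number"}}}},"required":["increments"]}

```bash
mkdir -p pics; cat > h.py <<'E'
import numpy as np, cv2
from scipy.spatial.transform import Rotation as R
from workcell import arm
def cloud(name,img,d):
    c=arm.get_calibration(name); h,w=d.shape
    f=h/2/np.tan(np.radians(c["vertical_fov"])/2)
    K=np.array([[f,0,c["cx"]],[0,f,c["cy"]],[0,0,1.]])
    u,v=np.meshgrid(np.arange(w),np.arange(h))
    dist=next((np.array(c[k],float) for k in c if 'dist' in k.lower() and c[k] is not None and not isinstance(c[k],str)),None)
    p=cv2.undistortPoints(np.stack([u,v],-1).reshape(-1,1,2).astype(np.float64),K,dist).reshape(h,w,2)
    P=np.stack([p[...,0]*d,-p[...,1]*d,-d],-1)
    a=np.array(c["attitude"],float)
    M=a if a.shape==(3,3) else (R.from_euler('xyz',a).as_matrix() if a.size==3 else R.from_quat(a).as_matrix())
    return P@M.T+np.array(c["xyz"])
E
python3 - <<'E'
from h import *
print(arm.get_state())
for n in("top","side"):
    print(arm.get_calibration(n))
    i,d=arm.get_image(n); np.savez(n+"0.npz",i=i,d=d); cv2.imwrite(f"pics/{n}0.png",i[...,::-1])
    P=cloud(n,i,d); print(n,(d>0).mean(), np.percentile(P[d>0][:,2],[5,25,50,75,95]))
E
```

```text
{'t': 0.0, 'joint_positions': array([ 1.17071205e+00,  3.79390501e-01,  1.73477663e+00, -1.24453643e-05,
        1.02845559e+00, -3.33360777e-02]), 'joint_velocities': array([-4.54319778e-04,  1.50969036e-03, -2.71817249e-03,  5.42401134e-04,
       -9.37510958e-05, -6.45592929e-04]), 'joint_efforts': array([-5.49337437e-04, -7.63737130e+01, -4.34370160e+01,  6.50858972e-02,
        4.25178919e-02, -5.73442912e-05]), 'tcp_pos': array([0.25089006, 0.65308494, 0.21330293]), 'eef_rot': array([-3.14056281e+00, -2.36849664e-05,  2.77485088e+00]), 'ft_force': array([0.22878551, 0.07487978, 1.07325496]), 'torque': array([ 0.04967103, -0.02550006,  0.02873275]), 'gripper_width': 0.09133494127916869}
{'vertical_fov': 43.281364923981855, 'cx': 319.59732948755317, 'cy': 232.41187139601146, 'xyz': array([0.2753356 , 0.00168313, 1.10598435]), 'attitude': array([ 0.19954806, -0.01310455, -1.57612402])}
top 0.9960546875 [-0.0037111  -0.00149184  0.00022797  0.00282841  0.03402234]
{'vertical_fov': 46.49428567313113, 'cx': 323.4069997834034, 'cy': 238.43986634240846, 'xyz': array([-0.04560797, -0.56893015,  0.82065794]), 'attitude': array([ 0.79532806,  0.00341396, -0.75622754])}
side 0.9960709635416667 [-4.59270519e-01 -1.88309967e-03  4.56083815e-04  2.18770074e-02
  3.42877906e-01]
```

View pics/top0.png

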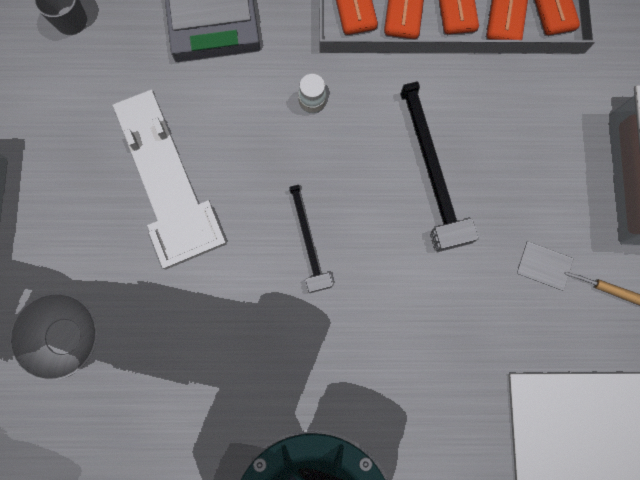

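View pics/side0.png

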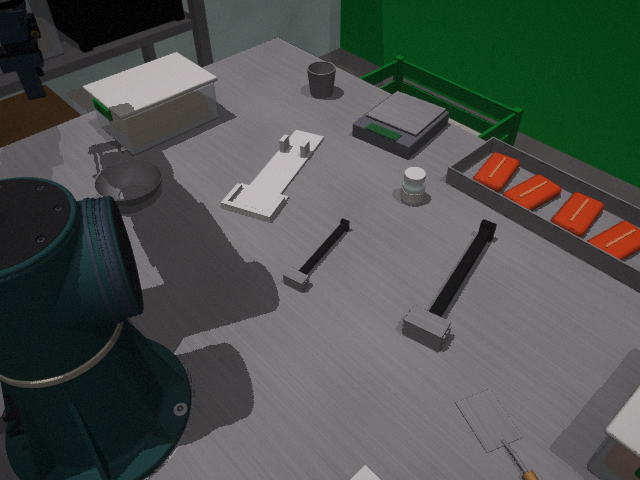

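The top view shows the large mallet's head at (455,234) and butt at (411,90). The rest's pocket is at about (187,235) with the cheeks at about (148,133), and the small mallet runs from (320,283) to (295,188). Next I'll measure these from depth.

```bash
cat > m.py <<'E'
from h import *
def seg(P,d,lo,hi,box):
    u0,v0,u1,v1=box; m=np.zeros(d.shape,bool); m[v0:v1,u0:u1]=True
    return P[m&(d>0)&(P[...,2]>lo)&(P[...,2]<hi)]
def rect(pts):
    r=cv2.minAreaRect((pts[:,:2]*1000).astype(np.float32)); return np.round(np.array(r[0])),np.round(r[1],1),round(r[2],1)
E
python3 - <<'E'
from m import *
z=np.load("top0.npz"); i,d=z["i"],z["d"]; P=cloud("top",i,d)
for nm,lo,hi,box in [("L head",.036,.06,(425,210,485,255)),("L butt",.036,.06,(395,75,425,105)),("L handle",.025,.045,(405,105,450,210)),
  ("S head",.02,.04,(300,265,340,295)),("S butt",.02,.04,(285,180,305,200)),("S handle",.01,.04,(285,195,322,265)),
  ("rest plate",.003,.012,(105,85,230,272)),("rim",.012,.03,(140,195,230,272)),("cheeks",.028,.06,(115,110,180,155)),("all rest",.003,.06,(105,85,230,272)),("handle all",.008,.06,(395,75,485,255))]:
    q=seg(P,d,lo,hi,box)
    if len(q)>4: print(nm,len(q),q.mean(0).round(4),rect(q),np.percentile(q[:,2],[10,50,90]).round(4))
z=np.load("side0.npz"); i,d=z["i"],z["d"]; P=cloud("side",i,d)
for nm,lo,hi,box in [("sL head",.036,.06,(395,300,455,355)),("sL butt",.036,.06,(470,212,505,245)),("s cheeks",.028,.06,(270,125,320,165)),("s rim",.013,.03,(210,170,300,225)),("s sm head",.02,.04,(280,260,315,295))]:
    q=seg(P,d,lo,hi,box)
    if len(q)>4: print(nm,len(q),q.mean(0).round(4),rect(q),np.percentile(q[:,2],[10,50,90]).round(4))
E
python3 -c "
import cv2;a=cv2.imread('pics/top0.png')[75:275,100:300];cv2.imwrite('pics/rest.png',cv2.resize(a,(600,600),interpolation=2))"
```

```text
L head 942 [ 0.4889 -0.2579  0.0429] (array([ 502., -256.]), array([67.8, 77.7]), 14.0) [0.0395 0.0432 0.0459]
L butt 168 [ 0.7671 -0.1886  0.0418] (array([ 760., -189.]), array([44.1, 30.3]), 4.4) [0.0368 0.0423 0.0458]
L handle 1254 [ 0.6365 -0.2207  0.0341] (array([ 637., -222.]), array([212. ,  21.9]), 14.1) [0.0308 0.0343 0.0372]
S head 414 [ 0.4059 -0.0107  0.0257] (array([413.,  -9.]), array([45.7, 47.3]), 13.8) [0.0221 0.0259 0.0287]
S butt 94 [0.5727 0.0315 0.0241] (array([571.,  30.]), array([27.5, 17.8]), 21.2) [0.0205 0.0239 0.0282]
S handle 496 [0.5002 0.0135 0.0208] (array([501.,  13.]), array([135.4,  12.6]), 14.3) [0.0179 0.021  0.0236]
rest plate 7623 [0.6059 0.2778 0.0059] (array([609., 277.]), array([369.7, 241.1]), 1.3) [0.0036 0.0058 0.0085]
rim 929 [0.4756 0.2256 0.0174] (array([496., 233.]), array([ 92.6, 122.7]), 23.2) [0.0147 0.0173 0.0204]
cheeks 247 [0.6817 0.3128 0.0388] (array([683., 313.]), array([31.4, 68.5]), 23.7) [0.0338 0.0395 0.0422]
all rest 8883 [0.595  0.2736 0.0082] (array([609., 277.]), array([369.7, 241.1]), 1.3) [0.0036 0.0062 0.0166]
handle all 3112 [ 0.5916 -0.2304  0.035 ] (array([ 625., -226.]), array([321.2,  78.1]), 13.6) [0.022  0.0354 0.0444]
sL head 960 [ 0.4869 -0.2632  0.043 ] (array([ 507., -257.]), array([86. , 77.1]), 14.0) [0.0384 0.0435 0.0457]
sL butt 148 [ 0.7594 -0.1934  0.0407] (array([ 741., -196.]), array([74.5, 29.4]), 10.4) [0.0364 0.0412 0.0448]
s cheeks 145 [0.6803 0.3059 0.0365] (array([682., 310.]), array([36.3, 70.9]), 22.5) [0.0298 0.0377 0.0411]
s rim 504 [0.4729 0.2201 0.017 ] (array([486., 227.]), array([ 79.8, 124.1]), 24.7) [0.0144 0.0171 0.0193]
s sm head 366 [ 0.4074 -0.0139  0.0252] (array([421.,  -8.]), array([71. , 47.9]), 18.2) [0.0212 0.0257 0.0284]
```

View pics/rest.png

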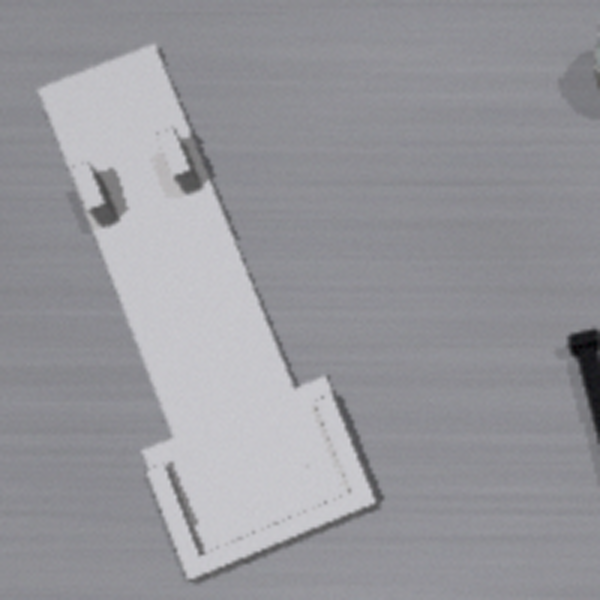

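```bash
python3 - <<'E'
from m import *
z=np.load("top0.npz"); i,d=z["i"],z["d"]; P=cloud("top",i,d)
def line(rows,mask,zz=None):
    c=np.array([np.r_[np.mean([P[r,k,:2] for k in np.where(mask[r])[0]],0)] for r in rows])
    vx,vy,x,y=cv2.fitLine(c.astype(np.float32),cv2.DIST_HUBER,0,.001,.001).ravel()
    s=np.sign(vx); return np.array([x,y]),np.array([vx,vy])*s
g=i.mean(2)
def rep(nm,p,v,q):
    n=np.array([-v[1],v[0]]); a=(q[:,:2]-p)@v; b=(q[:,:2]-p)@n
    print(nm,"along",np.percentile(a,[1,3,50,97,99]).round(4),"across",np.percentile(b,[1,3,50,97,99]).round(4))
# mallet
m=np.zeros(d.shape,bool); m[:,395:460]=g[:,395:460]<60
p,v=line(range(112,205),m); th=np.degrees(np.arctan2(v[1],v[0])); print("mallet",p,th)
rep("head",p,v,seg(P,d,.037,.06,(425,210,485,255))); rep("butt",p,v,seg(P,d,.037,.06,(395,75,425,105))); rep("handle",p,v,seg(P,d,.028,.045,(395,105,450,205)))
m=np.zeros(d.shape,bool); m[:,105:235]=g[:,105:235]>170
print("bright",g[175,165],g[175,240])
p,v=line(range(158,200),m); print("rest",p,np.degrees(np.arctan2(v[1],v[0])))
rep("cheeks",p,v,seg(P,d,.030,.06,(115,110,180,155))); rep("rim",p,v,seg(P,d,.013,.03,(140,195,230,272)))
rep("white",p,v,P[85:272][m[85:272]])
q=seg(P,d,.013,.03,(140,195,230,272)); rep("rimR",p,v,q[(q[:,:2]-p)@[-v[1],v[0]]<-.045]);rep("rimL",p,v,q[(q[:,:2]-p)@[-v[1],v[0]]>.045])
a=(q[:,:2]-p)@v; b=(q[:,:2]-p)@[-v[1],v[0]]
print(np.histogram(a[abs(b)<.04]*1000,bins=10))
E
```

```text
mallet [ 0.6475627  -0.21659034] 14.10077
head along [-0.1843 -0.1836 -0.1645 -0.145  -0.139 ] across [-0.0397 -0.0363 -0.0014  0.0324  0.034 ]
butt along [0.0945 0.0984 0.1258 0.1341 0.135 ] across [-0.0171 -0.0164 -0.0014  0.0121  0.0126]
handle along [-0.1051 -0.1006 -0.0094  0.0866  0.0911] across [-0.0126 -0.0119 -0.0015  0.0075  0.008 ]
bright 199.66666666666666 144.0
rest [0.6035601 0.2789142] 23.127249
cheeks along [0.0712 0.072  0.0855 0.1007 0.1017] across [-0.0341 -0.0339  0.0217  0.033   0.0335]
rim along [-0.1629 -0.1626 -0.1508 -0.0928 -0.0901] across [-0.0606 -0.0598  0.0037  0.0597  0.0605]
white along [-0.1606 -0.1562 -0.0277  0.1659  0.1737] across [-0.058  -0.0517 -0.0003  0.0513  0.0574]
rimR along [-0.1625 -0.1613 -0.1275 -0.0914 -0.0903] across [-0.0608 -0.0607 -0.0548 -0.0478 -0.046 ]
rimL along [-0.1627 -0.1615 -0.1278 -0.0916 -0.0899] across [0.0458 0.0472 0.0544 0.0605 0.0608]
(array([211,  94,   0,   0,   0,   0,   0,   0,   0,   1]), array([-163.51867352, -154.80786316, -146.09705281, -137.38624246,
       -128.6754321 , -119.96462175, -111.2538114 , -102.54300104,
        -93.83219069,  -85.12138034,  -76.41056998]))
```

```bash
cat > go.py <<'E'
import sys
from h import *
# usage: go.py x y z yawdeg -> remaining turn (tool rotvec) and shift in cm (after-turn axes and present axes)
s=arm.get_state(); x,y,z,yaw=map(float,sys.argv[1:5])
A=R.from_euler('xyz',s["eef_rot"]); B=R.from_euler('xyz',[np.pi,0,np.radians(yaw)])
D=np.array([x,y,z])-s["tcp_pos"]
print("t",round(s["t"],2),"tcp",s["tcp_pos"].round(4),"rpy",np.degrees(s["eef_rot"]).round(2),"F",s["ft_force"].round(2),"w",round(s["gripper_width"],4),"q",s["joint_positions"].round(2))
print("turn",(A.inv()*B).as_rotvec().round(4),"shift now",(A.inv().apply(D)*100).round(2),"after turn",(B.inv().apply(D)*100).round(2))
E
```

>>> apply_moves:
  increments:
    - [0, 0, -0.1225, 0, 0, 0, 9.12]
    - [0, 0, -0.1225, 0, 0, 0, 9.12]
    - [0, 0, -0.1225, 0, 0, 0, 9.12]
    - [0, 0, -0.1225, 0, 0, 0, 9.12]
    - [0, 0, -0.1225, 0, 0, 0, 9.12]
    - [0, 0, 0, -1.6, -3.3, 0, 9.12]
    - [0, 0, 0, -1.6, -3.3, 0, 9.12]
    - [0, 0, 0, -1.6, -3.3, 0, 9.12]
    - [0, 0, 0, -1.6, -3.3, 0, 9.12]
    - [0, 0, 0, -1.6, -3.3, 0, 9.12]

```text
t: 0.93
tcp_pos: [0.3694, 0.5113, 0.2137]
eef_rot: [-3.141, -0.0, -2.896]
ft_force: [-0.1, 0.4, 0.2]
gripper_width: 0.091
```

```bash
python3 go.py 0.547 -0.244 0.214 194.1
```

```text
t 0.93 tcp [0.3694 0.5113 0.2137] rpy [-1.7998e+02 -2.0000e-02 -1.6590e+02] F [-0.14  0.35  0.19] w 0.091 q [ 0.91  0.27  1.88 -0.    0.99 -0.91]
turn [-0.0003 -0.0004 -0.    ] shift now [ 1.170e+00 -7.758e+01 -1.000e-02] after turn [ 1.180e+00 -7.758e+01 -3.000e-02]
```

>>> apply_moves:
  increments:
    - [0, 0, 0, 0, -3.8, 0, 9.12]
    - [0, 0, 0, 0, -3.8, 0, 9.12]
    - [0, 0, 0, 0, -3.8, 0, 9.12]
    - [0, 0, 0, 0, -3.8, 0, 9.12]
    - [0, 0, 0, 0, -3.8, 0, 9.12]
    - [0, 0, 0, 0, -3.8, 0, 9.12]
    - [0, 0, 0, 0, -3.8, 0, 9.12]
    - [0, 0, 0, 0, -3.8, 0, 9.12]
    - [0, 0, 0, 0, -3.8, 0, 9.12]
    - [0, 0, 0, 0, -3.8, 0, 9.12]

```text
t: 1.77
tcp_pos: [0.4611, 0.1425, 0.2139]
eef_rot: [-3.142, -0.0, -2.896]
ft_force: [1.7, 0.7, -0.8]
gripper_width: 0.0912
```

>>> apply_moves:
  increments:
    - [0, 0, 0, 0.1, -3.8, 0, 9.12]
    - [0, 0, 0, 0.1, -3.8, 0, 9.12]
    - [0, 0, 0, 0.1, -3.8, 0, 9.12]
    - [0, 0, 0, 0.1, -3.8, 0, 9.12]
    - [0, 0, 0, 0.1, -3.8, 0, 9.12]
    - [0, 0, 0, 0.1, -3.8, 0, 9.12]
    - [0, 0, 0, 0.1, -3.8, 0, 9.12]
    - [0, 0, 0, 0.1, -3.8, 0, 9.12]
    - [0, 0, 0, 0.1, -2.8, 0, 9.12]
    - [0, 0, 0, 0.1, -1.4, 0, 9.12]

```text
t: 2.6
tcp_pos: [0.536, -0.1967, 0.2138]
eef_rot: [-3.141, 0.0, -2.898]
ft_force: [-0.0, 0.6, -0.5]
gripper_width: 0.091
```

```bash
python3 go.py 0.547 -0.244 0.007 194.1
```

```text
t 2.6 tcp [ 0.536  -0.1967  0.2138] rpy [-179.98    0.   -166.03] F [-0.03  0.6  -0.49] w 0.091 q [-0.39  0.18  2.   -0.    0.97 -2.21]
turn [-0.0003  0.     -0.0022] shift now [ 0.08 -4.85 20.68] after turn [ 0.09 -4.86 20.68]
```

>>> apply_moves:
  increments:
    - [0, 0, 0, 0.1, -2.4, 0, 9.12]
    - [0, 0, 0, 0, -1.8, 0, 9.12]
    - [0, 0, 0, 0, -0.7, 0, 9.12]
    - [0, 0, 0, 0, 0, 2, 9.12]
    - [0, 0, 0, 0, 0, 3, 9.12]
    - [0, 0, 0, 0, 0, 3, 9.12]
    - [0, 0, 0, 0, 0, 3, 9.12]
    - [0, 0, 0, 0, 0, 2, 9.12]
    - [0, 0, 0, 0, 0, 1, 9.12]
    - [0, 0, 0, 0, 0, 0, 9.12]

```text
t: 3.43
tcp_pos: [0.5455, -0.2403, 0.072]
eef_rot: [3.139, -0.003, -2.895]
ft_force: [-0.0, 0.3, 0.3]
gripper_width: 0.0914
```

```bash
python3 go.py 0.547 -0.244 0.007 194.1; python3 - <<'E'
from h import *
i,d=arm.get_image("side"); cv2.imwrite("pics/side1.png",cv2.resize(i[150:390,330:610,::-1],None,fx=2,fy=2))
E
```

```text
t 3.43 tcp [ 0.5455 -0.2403  0.072 ] rpy [ 1.7987e+02 -1.5000e-01 -1.6589e+02] F [-0.03  0.29  0.25] w 0.0914 q [-0.45  0.42  1.99  0.    0.73 -2.27]
turn [ 0.0023 -0.0026  0.0001] shift now [-0.07 -0.41  6.5 ] after turn [-0.06 -0.39  6.5 ]
```

View pics/side1.png

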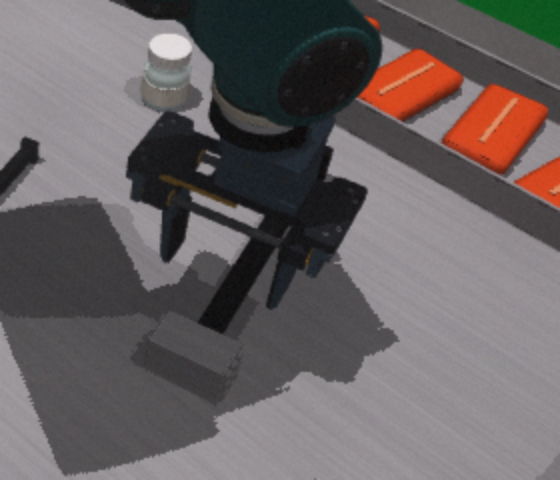

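The side view shows the open fingers straddling the handle behind the head, with tips at about (175,255) and (275,300) in the crop. I'll correct by 4 mm in y, descend and close.

>>> apply_moves:
  increments:
    - [0, 0, 0, 0, -0.4, 0, 9.12]
    - [0, 0, 0, 0, 0, 1.2, 9.12]
    - [0, 0, 0, 0, 0, 1.2, 9.12]
    - [0, 0, 0, 0, 0, 1.2, 9.12]
    - [0, 0, 0, 0, 0, 1.2, 9.12]
    - [0, 0, 0, 0, 0, 0.8, 9.12]
    - [0, 0, 0, 0, 0, 0.4, 9.12]
    - [0, 0, 0, 0, 0, 0.2, 9.12]
    - [0, 0, 0, 0, 0, 0.1, 9.12]
    - [0, 0, 0, 0, 0, 0, 9.12]

```text
t: 4.32
tcp_pos: [0.5477, -0.2455, 0.011]
eef_rot: [-3.141, 0.0, -2.896]
ft_force: [0.4, 0.4, 0.0]
gripper_width: 0.0912
```

```bash
python3 go.py 0.547 -0.244 0.007 194.1
```

```text
t 4.32 tcp [ 0.5477 -0.2455  0.011 ] rpy [-1.7999e+02  1.0000e-02 -1.6592e+02] F [0.44 0.35 0.05] w 0.0912 q [-0.46  0.53  1.98 -0.    0.63 -2.28]
turn [-0.0001  0.0001 -0.0003] shift now [0.03 0.16 0.4 ] after turn [0.03 0.16 0.4 ]
```

>>> apply_moves:
  increments:
    - [0, 0, 0, 0, 0.15, 0.2, 9.12]
    - [0, 0, 0, 0, 0, 0.2, 9.12]
    - [0, 0, 0, 0, 0, 0, 7]
    - [0, 0, 0, 0, 0, 0, 5]
    - [0, 0, 0, 0, 0, 0, 4]
    - [0, 0, 0, 0, 0, 0, 3]
    - [0, 0, 0, 0, 0, 0, 2.4]
    - [0, 0, 0, 0, 0, 0, 1.8]
    - [0, 0, 0, 0, 0, 0, 1.2]
    - [0, 0, 0, 0, 0, 0, 0]

```text
t: 5.15
tcp_pos: [0.5473, -0.244, 0.007]
eef_rot: [-3.142, 0.0, -2.896]
ft_force: [0.9, -0.4, 0.5]
gripper_width: 0.041
```

>>> apply_moves:
  increments:
    - [0, 0, 0, 0, 0, 0, 0]
    - [0, 0, 0, 0, 0, 0, 0]
    - [0, 0, 0, 0, 0, 0, 0]
    - [0, 0, 0, 0, 0, -0.3, 0]
    - [0, 0, 0, 0, 0, -0.5, 0]
    - [0, 0, 0, 0, 0, -0.5, 0]
    - [0, 0, 0, 0, 0, -0.5, 0]
    - [0, 0, 0, 0, 0, -0.5, 0]
    - [0, 0, 0, 0, 0, -0.3, 0]
    - [0, 0, 0, 0, 0, 0, 0]

```text
t: 5.98
tcp_pos: [0.5476, -0.2442, 0.0339]
eef_rot: [-3.141, 0.001, -2.896]
ft_force: [-0.5, -0.5, -4.9]
gripper_width: 0.0199
```

```bash
python3 go.py 0.547 -0.244 0.16 194.1; python3 - <<'E'
from h import *
s=arm.get_state(); print(s["torque"])
i,d=arm.get_image("side"); cv2.imwrite("pics/side2.png",cv2.resize(i[150:390,330:610,::-1],None,fx=2,fy=2))
E
```

```text
t 5.98 tcp [ 0.5476 -0.2442  0.0339] rpy [-1.7996e+02  5.0000e-02 -1.6592e+02] F [-0.55 -0.55 -4.86] w 0.0199 q [-0.46  0.49  1.99 -0.    0.66 -2.27]
turn [-0.0008  0.0009 -0.0004] shift now [  0.05   0.02 -12.61] after turn [  0.06   0.03 -12.61]
[0.0388727  0.02222697 0.01244184]
```

View pics/side2.png

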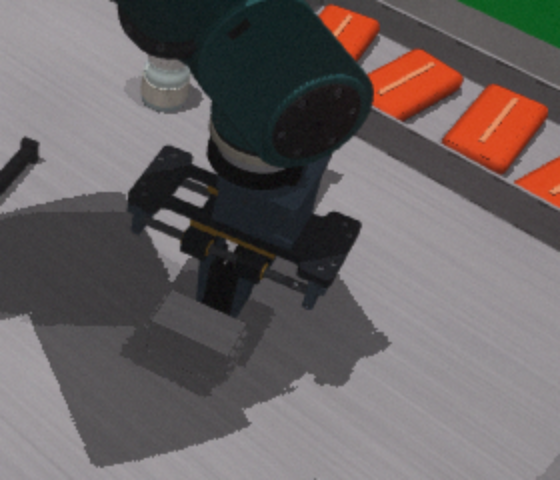

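The mallet is held at 19.9 mm width and clear of the table: its shadow has separated from the head at about (200,325). I'll lift it further.

>>> apply_moves:
  increments:
    - [0, 0, 0, 0, 0, -0.8, 0]
    - [0, 0, 0, 0, 0, -1.6, 0]
    - [0, 0, 0, 0, 0, -2, 0]
    - [0, 0, 0, 0, 0, -2, 0]
    - [0, 0, 0, 0, 0, -2, 0]
    - [0, 0, 0, 0, 0, -2, 0]
    - [0, 0, 0, 0, 0, -1.7, 0]
    - [0, 0, 0, 0, 0, -1.2, 0]
    - [0, 0, 0, 0, 0, -0.8, 0]
    - [0, 0, 0, 0, 0, -0.3, 0]

```text
t: 6.87
tcp_pos: [0.5475, -0.2441, 0.1781]
eef_rot: [-3.141, 0.001, -2.896]
ft_force: [-0.3, -0.0, -5.8]
gripper_width: 0.02
```

```bash
python3 - <<'E'
from h import *
s=arm.get_state(); print(s["t"],s["tcp_pos"],s["ft_force"],s["torque"],s["gripper_width"])
i,d=arm.get_image("top"); cv2.imwrite("pics/top2.png",i[...,::-1]); np.savez("top2.npz",i=i,d=d)
i,d=arm.get_image("side"); P=cloud("side",i,d); np.savez("side2.npz",i=i,d=d)
cv2.imwrite("pics/side3.png",cv2.resize(i[:400,230:630,::-1],None,fx=1.5,fy=1.5))
t=s["tcp_pos"]; v=np.array([np.cos(np.radians(14.1)),np.sin(np.radians(14.1))]); n=np.array([-v[1],v[0]])
a=(P[...,:2]-t[:2])@v; b=(P[...,:2]-t[:2])@n
for l,h in [(-.08,-.06),(-.06,-.04),(-.03,-.02),(.02,.05),(.05,.08),(.08,.11),(.11,.14),(.14,.17),(.17,.2),(.2,.225),(.225,.25)]:
    m=(a>l)&(a<h)&(abs(b)<.05)&(P[...,2]>.12)&(P[...,2]<.25)&(d>0); 
    if m.sum()>3: print(l,h,m.sum(),np.percentile(P[m][:,2],[5,50,90]).round(4),np.median(b[m]).round(4))
E
```

```text
6.8667 [ 0.547512   -0.24411516  0.17806048] [-0.34060888 -0.00869212 -5.79586209] [ 0.04737623 -0.07653459 -0.03288946] 0.01999609365578464
-0.08 -0.06 609 [0.1823 0.2143 0.2159] -0.0078
-0.06 -0.04 435 [0.1963 0.2147 0.2159] -0.0063
-0.03 -0.02 75 [0.2013 0.2059 0.2231] -0.0026
0.02 0.05 23 [0.2045 0.2058 0.2069] 0.0058
0.2 0.225 8 [0.1828 0.1953 0.2036] -0.0159
0.225 0.25 22 [0.1747 0.1911 0.2081] -0.016
```

View pics/side3.png

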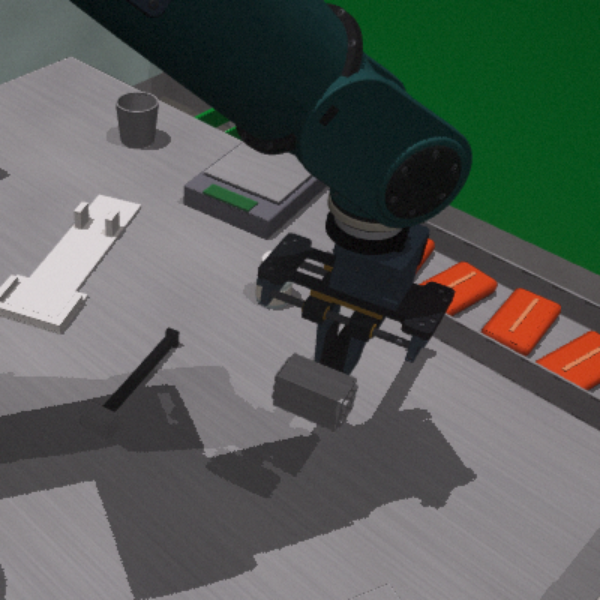

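The mallet is level: the handle top is at 0.206 m on both sides of the grip and the head top is at 0.215 m, as predicted. Step 1 is held. Now I'll carry it across, turning +9°.

>>> apply_moves:
  increments:
    - [0, 0, 0, 0, 0, 0, 0]
    - [0, 0, 0, 0, 0.5, 0, 0]
    - [0, 0, 0, 0, 1, 0, 0]
    - [0, 0, -0.01, 0, 1.5, 0, 0]
    - [0, 0, -0.01, 0, 2, 0, 0]
    - [0, 0, -0.01, 0, 2.5, 0, 0]
    - [0, 0, -0.01, 0, 2.5, 0, 0]
    - [0, 0, -0.01, 0, 2.5, 0, 0]
    - [0, 0, -0.01, 0, 2.5, 0, 0]
    - [0, 0, -0.01, 0, 2.5, 0, 0]

```text
t: 7.8
tcp_pos: [0.4983, -0.0734, 0.1766]
eef_rot: [3.141, -0.0, -2.825]
ft_force: [0.8, 0.4, -5.7]
gripper_width: 0.0203
```

>>> apply_moves:
  increments:
    - [0, 0, -0.01, 0, 2.5, 0, 0]
    - [0, 0, -0.01, 0, 2.5, 0, 0]
    - [0, 0, -0.01, 0, 2.5, 0, 0]
    - [0, 0, -0.01, 0, 2.5, 0, 0]
    - [0, 0, -0.01, 0, 2.5, 0, 0]
    - [0, 0, -0.01, 0, 2.5, 0, 0]
    - [0, 0, -0.01, 0, 2.5, 0, 0]
    - [0, 0, -0.01, 0, 2.5, 0, 0]
    - [0, 0, -0.007, 0, 2, 0, 0]
    - [0, 0, 0, 0, 1.5, 0, 0]

```text
t: 8.63
tcp_pos: [0.4154, 0.1463, 0.1767]
eef_rot: [3.141, -0.0, -2.737]
ft_force: [-0.0, -0.0, -5.4]
gripper_width: 0.0199
```

```bash
python3 go.py 0.5544 0.2579 0.17 203.1
```

```text
t 8.63 tcp [0.4154 0.1463 0.1767] rpy [ 1.7998e+02 -2.0000e-02 -1.5680e+02] F [-0.01 -0.03 -5.35] w 0.0199 q [ 0.29  0.01  2.26  0.    0.87 -1.69]
turn [ 0.0003 -0.0004  0.0018] shift now [-17.18   4.78   0.66] after turn [-17.17   4.81   0.67]
```

>>> apply_moves:
  increments:
    - [0, 0, 0, -1, 0.4, 0, 0]
    - [0, 0, 0, -2, 0.6, 0, 0]
    - [0, 0, 0, -2.5, 0.7, 0, 0]
    - [0, 0, 0, -2.5, 0.7, 0, 0]
    - [0, 0, 0, -2.5, 0.7, 0, 0]
    - [0, 0, 0, -2.5, 0.7, 0, 0]
    - [0, 0, 0, -2, 0.5, 0, 0]
    - [0, 0, 0, -1.4, 0.3, 0, 0]
    - [0, 0, 0, -0.7, 0.2, 0, 0]
    - [0, 0, 0, -0.1, 0, 0, 0]

```text
t: 9.47
tcp_pos: [0.5571, 0.2568, 0.1765]
eef_rot: [3.142, -0.0, -2.738]
ft_force: [-0.2, -1.0, -4.8]
gripper_width: 0.0196
```

>>> apply_moves:
  increments:
    - [0, 0, 0, 0, 0, 1, 0]
    - [0, 0, 0, 0, 0, 1.5, 0]
    - [0, 0, 0, 0, 0, 1.5, 0]
    - [0, 0, 0, 0, 0, 1.5, 0]
    - [0, 0, 0, 0, 0, 1.5, 0]
    - [0, 0, 0, 0, 0, 1, 0]
    - [0, 0, 0, 0, 0, 0.5, 0]
    - [0, 0, 0, 0, 0, 0, 0]
    - [0, 0, 0, 0, 0, 0, 0]
    - [0, 0, 0, 0, 0, 0, 0]

```text
t: 10.3
tcp_pos: [0.5572, 0.2561, 0.0927]
eef_rot: [-3.142, 0.001, -2.739]
ft_force: [-0.3, -0.8, -5.1]
gripper_width: 0.0197
```

```bash
python3 go.py 0.5544 0.2579 0.014 203.1;  python3 - <<'E'
from h import *
s=arm.get_state(); t=s["tcp_pos"]
v=np.array([np.cos(np.radians(23.1)),np.sin(np.radians(23.1))]); n=np.array([-v[1],v[0]])
for nm in("top","side"):
    i,d=arm.get_image(nm); P=cloud(nm,i,d); np.savez(nm+"3.npz",i=i,d=d); cv2.imwrite(f"pics/{nm}3b.png",i[...,::-1])
    a=(P[...,:2]-t[:2])@v; b=(P[...,:2]-t[:2])@n
    for k,l,h,z0,z1 in [("head",-.11,-.03,.112,.16),("handle-",-.037,-.02,.09,.16),("handle+",.02,.2,.09,.16),("butt",.2,.27,.108,.16)]:
        m=(a>l)&(a<h)&(abs(b)<.06)&(P[...,2]>z0)&(P[...,2]<z1)&(d>0)
        if m.sum()>5: print(nm,k,m.sum(),"a",np.percentile(a[m],[2,50,98]).round(4),"b",np.percentile(b[m],[2,50,98]).round(4),"z",np.percentile(P[m][:,2],[5,50,95]).round(4))
E
```

```text
t 10.3 tcp [0.5572 0.2561 0.0927] rpy [-1.8000e+02  6.0000e-02 -1.5693e+02] F [-0.26 -0.77 -5.13] w 0.0197 q [ 0.39  0.41  1.96  0.    0.77 -1.58]
turn [-0.      0.0011 -0.0005] shift now [0.19 0.27 7.87] after turn [0.19 0.27 7.87]
top head 219 a [-0.0801 -0.0614 -0.042 ] b [-0.0386 -0.0316 -0.0248] z [0.1174 0.1281 0.1313]
top handle+ 132 a [0.1802 0.191  0.1994] b [-0.0106 -0.0019  0.0092] z [0.1112 0.1205 0.1238]
top butt 362 a [0.2018 0.2253 0.2384] b [-0.0153 -0.0012  0.0132] z [0.1152 0.1228 0.1318]
side head 633 a [-0.0844 -0.0712 -0.0431] b [-0.04   -0.0065  0.032 ] z [0.1154 0.1281 0.1309]
side handle- 48 a [-0.0321 -0.0232 -0.0201] b [-0.0234 -0.0039  0.0176] z [0.1167 0.1207 0.1499]
side handle+ 136 a [0.0381 0.0713 0.1987] b [-0.0133 -0.0104  0.0063] z [0.0968 0.1174 0.1221]
side butt 153 a [0.2012 0.2235 0.236 ] b [-0.0173 -0.006   0.011 ] z [0.1102 0.1215 0.1304]
```

View pics/side3b.png

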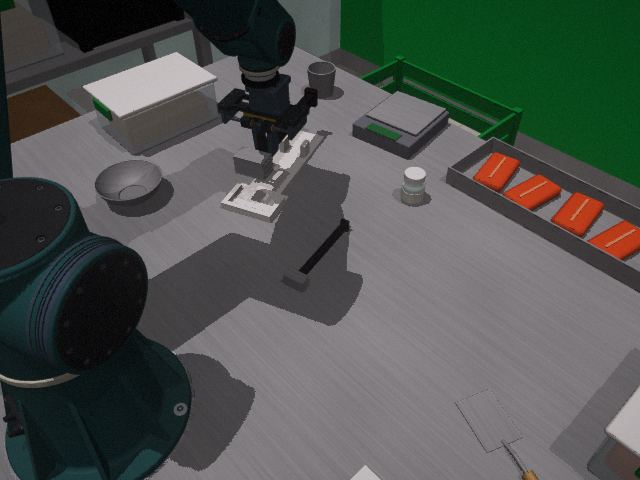

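The mallet is level above the rest, with its head at about (250,160) over the pocket. Both cameras put the balance point within 1 mm of the TCP along and 1–2 mm across. Now a small correction, then down.

>>> apply_moves:
  increments:
    - [0, 0, 0, 0.1, 0.2, 0, 0]
    - [0, 0, 0, 0.1, 0.2, 0, 0]
    - [0, 0, 0, 0, 0, 0.6, 0]
    - [0, 0, 0, 0, 0, 1, 0]
    - [0, 0, 0, 0, 0, 1, 0]
    - [0, 0, 0, 0, 0, 1, 0]
    - [0, 0, 0, 0, 0, 1, 0]
    - [0, 0, 0, 0, 0, 0.8, 0]
    - [0, 0, 0, 0, 0, 0.5, 0]
    - [0, 0, 0, 0, 0, 0.2, 0]

```text
t: 11.23
tcp_pos: [0.5529, 0.2586, 0.0297]
eef_rot: [-3.142, -0.001, -2.739]
ft_force: [-0.4, 0.1, -4.8]
gripper_width: 0.02
```

```bash
python3 go.py 0.5538 0.2593 0.013 203.1
```

```text
t 11.23 tcp [0.5529 0.2586 0.0297] rpy [-1.8000e+02 -8.0000e-02 -1.5693e+02] F [-0.36  0.13 -4.81] w 0.02 q [ 0.4   0.51  1.96 -0.    0.67 -1.57]
turn [-0.     -0.0014 -0.0005] shift now [-0.11  0.03  1.67] after turn [-0.11  0.03  1.67]
```

Next, a slow descent of 16 mm to just about contact, with a force check.

>>> apply_moves:
  increments:
    - [0, 0, 0, 0, 0, 0.3, 0]
    - [0, 0, 0, 0, 0, 0.3, 0]
    - [0, 0, 0, 0, 0, 0.3, 0]
    - [0, 0, 0, 0, 0, 0.2, 0]
    - [0, 0, 0, 0, 0, 0.2, 0]
    - [0, 0, 0, 0, 0, 0.1, 0]
    - [0, 0, 0, 0, 0, 0.1, 0]
    - [0, 0, 0, 0, 0, 0.1, 0]
    - [0, 0, 0, 0, 0, 0, 0]
    - [0, 0, 0, 0, 0, 0, 0]

```text
t: 12.07
tcp_pos: [0.5534, 0.2589, 0.015]
eef_rot: [3.142, 0.0, -2.739]
ft_force: [-0.1, -0.3, -4.8]
gripper_width: 0.0197
```

```bash
python3 go.py 0.5538 0.2593 0.013 203.1
```

```text
t 12.07 tcp [0.5534 0.2589 0.015 ] rpy [ 180.      0.   -156.93] F [-0.1  -0.28 -4.83] w 0.0197 q [ 0.4   0.54  1.96  0.    0.64 -1.57]
turn [ 0.      0.     -0.0005] shift now [-0.05  0.02  0.2 ] after turn [-0.05  0.02  0.2 ]
```

>>> apply_moves:
  increments:
    - [0, 0, 0, 0, 0, 0.05, 0]
    - [0, 0, 0, 0, 0, 0.05, 0]
    - [0, 0, 0, 0, 0, 0.05, 0]
    - [0, 0, 0, 0, 0, 0.05, 0]
    - [0, 0, 0, 0, 0, 0, 0]
    - [0, 0, 0, 0, 0, 0, 0]
    - [0, 0, 0, 0, 0, 0, 0]
    - [0, 0, 0, 0, 0, 0, 0]
    - [0, 0, 0, 0, 0, 0, 0]
    - [0, 0, 0, 0, 0, 0, 0]

```text
t: 12.9
tcp_pos: [0.5534, 0.2589, 0.013]
eef_rot: [-3.142, 0.0, -2.739]
ft_force: [0.4, -0.0, -3.4]
gripper_width: 0.0198
```

```bash
python3 go.py 0.5538 0.2593 0.013 203.1;python3 - <<'E'
from h import *
i,d=arm.get_image("side"); cv2.imwrite("pics/side4.png",cv2.resize(i[80:240,180:380,::-1],None,fx=3,fy=3))
E
```

```text
t 12.9 tcp [0.5534 0.2589 0.013 ] rpy [-180.      0.   -156.92] F [ 0.43 -0.   -3.4 ] w 0.0198 q [ 0.4   0.54  1.96 -0.    0.64 -1.57]
turn [-0.      0.     -0.0004] shift now [-0.05  0.02 -0.  ] after turn [-0.05  0.02 -0.  ]
```

View pics/side4.png

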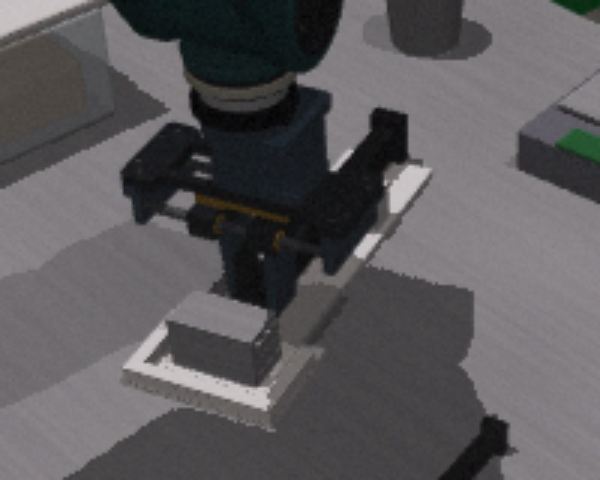

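The head sits in the pocket at about (220,340) in the crop, and the force has dropped from 4.8 to 3.4 N, so it is starting to touch. I'll go down another 0.7 mm and look at the force before opening.

>>> apply_moves:
  increments:
    - [0, 0, 0, 0, 0, 0.04, 0]
    - [0, 0, 0, 0, 0, 0.03, 0]
    - [0, 0, 0, 0, 0, 0, 0]
    - [0, 0, 0, 0, 0, 0, 0]
    - [0, 0, 0, 0, 0, 0, 0]
    - [0, 0, 0, 0, 0, 0, 0]
    - [0, 0, 0, 0, 0, 0, 0]
    - [0, 0, 0, 0, 0, 0, 0]
    - [0, 0, 0, 0, 0, 0, 0]
    - [0, 0, 0, 0, 0, 0, 0]

```text
t: 13.78
tcp_pos: [0.5535, 0.2589, 0.013]
eef_rot: [-3.142, -0.0, -2.739]
ft_force: [-5.9, -4.1, 10.8]
gripper_width: 0.0196
```

Firm contact: the force is now +10.8 N upward. Release by opening gradually.

>>> apply_moves:
  increments:
    - [0, 0, 0, 0, 0, 0, 2.2]
    - [0, 0, 0, 0, 0, 0, 2.5]
    - [0, 0, 0, 0, 0, 0, 3]
    - [0, 0, 0, 0, 0, 0, 4]
    - [0, 0, 0, 0, 0, 0, 5]
    - [0, 0, 0, 0, 0, 0, 6]
    - [0, 0, 0, 0, 0, 0, 7]
    - [0, 0, 0, 0, 0, 0, 7]
    - [0, 0, 0, 0, 0, 0, 7]
    - [0, 0, 0, 0, 0, 0, 7]

```text
t: 14.62
tcp_pos: [0.5534, 0.2589, 0.0122]
eef_rot: [-3.142, -0.0, -2.739]
ft_force: [0.3, 0.8, 0.5]
gripper_width: 0.0698
```

>>> apply_moves:
  increments:
    - [0, 0, 0, 0, 0, -0.3, 7]
    - [0, 0, 0, 0, 0, -0.8, 7]
    - [0, 0, 0, 0, 0, -1.5, 7]
    - [0, 0, 0, 0, 0, -2, 7]
    - [0, 0, 0, 0, 0, -2.5, 7]
    - [0, 0, 0, 0, 0, -2.5, 7]
    - [0, 0, 0, 0, 0, -2.5, 7]
    - [0, 0, 0, 0, 0, -2.5, 7]
    - [0, 0, 0, 0, 0, -2, 7]
    - [0, 0, 0, 0, 0, -1, 7]

```text
t: 15.45
tcp_pos: [0.5543, 0.2593, 0.1917]
eef_rot: [3.142, 0.004, -2.739]
ft_force: [0.6, 0.6, 0.2]
gripper_width: 0.07
```

```bash
python3 go.py 0.5538 0.2593 0.2 203.1;python3 - <<'E'
from m import *
O=np.array([.5544,.2579]); v=np.array([np.cos(np.radians(23.1)),np.sin(np.radians(23.1))]); n=np.array([-v[1],v[0]])
for nm in("top","side"):
    i,d=arm.get_image(nm); P=cloud(nm,i,d); cv2.imwrite(f"pics/{nm}5.png",cv2.resize(i[75:275,100:300,::-1] if nm=="top" else i[100:300,180:380,::-1],None,fx=3,fy=3))
    a=(P[...,:2]-O)@v; b=(P[...,:2]-O)@n
    for k,l,h,z0,z1 in [("head",-.11,-.03,.044,.065),("handle-",-.037,.1,.03,.06),("handle+",.1,.2,.03,.06),("butt",.2,.27,.042,.065)]:
        m=(a>l)&(a<h)&(abs(b)<.06)&(P[...,2]>z0)&(P[...,2]<z1)&(d>0)&(i.mean(2)<(255 if k=="head" else 90))
        if m.sum()>5: print(nm,k,m.sum(),"a",np.percentile(a[m],[2,50,98]).round(4),"b",np.percentile(b[m],[2,50,98]).round(4),"z",np.percentile(P[m][:,2],[5,50,95]).round(4))
    box=(300,265,340,295) if nm=="top" else (280,260,315,295)
    q=seg(P,d,.02,.04,box); print("small head",len(q),q.mean(0).round(4) if len(q) else None)
E
```

```text
t 15.45 tcp [0.5543 0.2593 0.1917] rpy [ 180.      0.21 -156.92] F [0.59 0.56 0.17] w 0.07 q [ 0.4   0.27  1.93  0.    0.94 -1.57]
turn [ 0.      0.0037 -0.0004] shift now [ 0.05  0.02 -0.83] after turn [ 0.05  0.02 -0.83]
top head 477 a [-0.0807 -0.0611 -0.0417] b [-0.0357 -0.0167  0.0015] z [0.0458 0.0494 0.053 ]
top handle- 378 a [-0.0349  0.0146  0.0619] b [-0.009  -0.0036  0.0027] z [0.0354 0.0404 0.0438]
small head 408 [ 0.4055 -0.0107  0.0257]
side head 440 a [-0.0841 -0.066  -0.0435] b [-0.0364 -0.0025  0.0333] z [0.0452 0.0492 0.0518]
side handle- 385 a [-0.0304  0.0313  0.0972] b [-0.0116 -0.0037  0.0088] z [0.0327 0.0399 0.0428]
side handle+ 272 a [0.1033 0.1443 0.1975] b [-0.0355 -0.0048  0.0214] z [0.0321 0.0393 0.0426]
side butt 68 a [0.2029 0.2259 0.2368] b [-0.0163 -0.0003  0.0132] z [0.0426 0.0473 0.0513]
small head 362 [ 0.4079 -0.0138  0.0253]
```

View pics/side5.png

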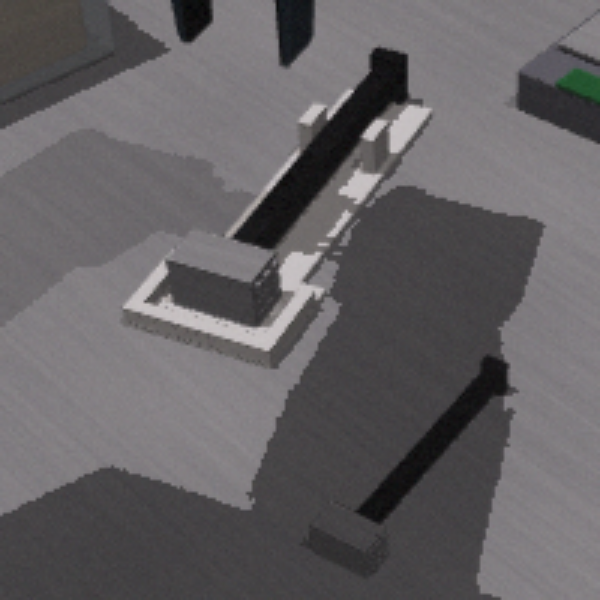

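The mallet lies flat in the rest, head in the pocket at about (220,280) and handle between the cheeks. The fingers are clear above it and the small mallet has not moved. I'm handing in.

```bash
python3 -c "
from workcell import arm
print(arm.hand_in()); print(arm.get_state()['t'])"
```

```text
the job is handed in; nothing more can be done
None
the job is handed in; nothing more can be done
```

I gripped the larger mallet at its balance point and lifted it level to about 0.17 m. I then carried it across with a 9° turn, set it down in the rest while still held, released it and backed the gripper off. I handed in at about 15.5 s of the 43 s allowed; the hand-in gives no verdict.

**Larger mallet:** it is about 1 mm off along the rest and 1–3 mm off across it, against limits of 22 mm and 17 mm. The head top reads 49 mm, where 50 mm is expected. The butt's median of 47 mm rests on only 68 side-camera points, so it is a weaker check.

**Smaller mallet:** its head reads within 1 mm of its starting position in both cameras.

**Robot:** the fingers are open, about 0.19 m up, with almost no force on them (under 1 N).

**Disagreements:** pressing the mallet down the last 0.7 mm gave about 11 N up and 7 N sideways, which went away on release. The two cameras differ by 2–3 mm across, in line with their 2 mm calibration.

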